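# Shut off and pin the bench gas valve

## Robot

A 6-joint arm with a two-finger parallel gripper is mounted at the origin on the work surface. World frame = base frame: x ahead of the robot, y to its left, z up, the work surface at z = 0. Lengths are in m, angles in rad, forces in N, time in s.
With the tool pointing down it reaches from about 0.3 to 0.75 m from the base axis. Payload 8.5 kg.
Tool frame: the origin (TCP) lies at the very end of the fingers, on their centre line; the grasp point (between the pads) lies 19 mm behind it; z points along the fingers, y is the line along which they close (so a half turn about z gives the same grasp; the last joint's range is limited). The gripper opens to 88 mm and grips with 3 to 60 N. Pads are 18 mm wide; open, the fingers measure 123 mm over their backs; the gripper's body (75 mm by 187 mm) begins 45 mm behind the grasp point.
Start: joints at [1.123, 0.381, 1.297, -0, 1.464, -0.215], TCP at [0.127, 0.535, 0.239] pointing down, gripper open.
Joint ranges: [-3.11, 3.11], [-0.89, 2.33], [0.22, 2.48], [-1.42, 4.56], [0.17, 2.85], [-2.88, 2.88]. Speed limits (rad/s): [2.39, 2.39, 3.14, 3.14, 3.14, 3.14].

## Interface

Orientations are given as a 3x3 rotation matrix whose columns are the frame's x, y, z axes.
In Python, from workcell import manip, kin, cams, monitor gives the robot as it stands. Calls block until the motion is done:
- manip.move_to(position, orientation): joint-space move of the TCP to a pose.
- manip.move_l(position, orientation=None, speed=0.15, max_force=None): straight line of the TCP; orientation=None keeps the orientation; speed is the mean speed in m/s. With max_force (N) it stops when the force on the tool has changed by that much, and returns True; else False.
- manip.move_joints(angles): joint-space move.
- manip.command_gripper(opening, strength=None): finger opening in m; strength is the grip in N (None keeps the last); returns when the fingers have stopped.
- manip.sleep(seconds).
- kin.inverse_kinematics(position, orientation): joint angles nearest the present ones, or None.
- cams.grab_frame(name): name is "scene" or "side" or "wrist"; returns a dict with "color" (480x640x3 uint8, red, green, blue), "depth" (480x640 float32, m along the optical axis (not along the pixel's ray), 0 where there is no reading), "mtx" (3x3 intrinsics, pixels), "k1" (the pictures are not rectified: a ray, as slopes to the right and down, at radius r is drawn at 1 + k1 r^2 times it, then the intrinsics apply), "extrinsics" (4x4, takes a point from world to camera coordinates). Camera axes: x right, y up, looking along -z (the intrinsics and any distortion apply to the point x, -y, -z); pixel columns grow to the right and rows downward; lengths in m; the calibration is good to about 2 mm. A picture is of the moment at which its call begins.
A pose or a line that the arm cannot do raises manip.Unreachable and nothing moves.
- manip.sign_off(): hands the job in; it is judged then, once.
Readings, each from a call of its own:
- monitor.read_clock(): time.
- monitor.read_q(): joint angles.
- monitor.read_qd(): joint speeds.
- monitor.read_joint_torque(): joint torques, N m.
- monitor.read_position(): TCP position.
- monitor.read_orientation(): TCP orientation.
- monitor.read_contact_force(): force on the tool from outside, world axes, zero at the start.
- monitor.read_ft_torque(): the same for the moment, N m.
- monitor.read_opening(): finger opening in m.
- monitor.read_finger_force(): force on a finger pad.
Only numpy, scipy, OpenCV 4.12 (cv2) and the standard library are available. Lean on these libraries where they do the work, as an engineer would, in place of code of your own. Each camera call takes 0.05 s, during which the arm holds its last target. There are 200 camera calls.

## Task

Lock off the bench gas valve on the sloping console: first swing its lever the quarter turn to the closed stop, so that the eye on its short tail comes between the fork plates. Then take the headed steel pin out of the rack, push it through the fork and the eye until its flange sits fully home on the upper fork plate, and finally swing the keeper right over to its stop so that it covers the edge of the flange. Leave the tubes, the tip box and the spray bottle as they stand.

Things in the scene. Friction and masses are not known exactly. Their poses are not given: they have to be found in the camera images.
- station: Grey sheet-metal console, fixed. Origin: centre of its underside; x away from the robot, y left, z up at yaw 0. Its deck, 200 x 300 mm, slopes 30 degrees, rising towards +x, its middle 85 mm above the bench. The deck carries the valve, the fork and the keeper.
- fork_hole (a point): Centre of the 17 mm round hole's mouth, on the upper face of the upper fork plate. Axes = deck axes: x up the slope, y to the left, z square to the deck (the pin goes in along -z). Two fork plates 52 (x) x 56 (y) x 10 mm, 20 mm gap between; a wall shuts the fork on its -x side, it is open at +x. Deck surface at z = -74 mm. Nothing stands over the hole.
- valve_axis (a point): Point on the lever's hinge axis at the lever's mid thickness, 54 mm above the deck and 85 mm to the -y side of the fork hole; same axes as fork_hole. The hinge axis is z; a hub of radius 22 mm and a stem of radius 10 mm reach 21 mm above this point.
- lever_end (a point): Point on the lever's centre line 85 mm from its axis, mid thickness; turns with it, x pointing to the axis. Lever: flat bar 20 x 14 mm thick, with a black sleeve 26 x 18 mm on the outer 60 mm (55 to 115 mm from the axis). A tail on the other side ends in an eye 40 x 40 x 16 mm with an 18 mm hole, 85 mm from the axis.
- valve (a joint): Lever angle in rad about the deck's normal, counter-clockwise seen from above: 0 = open, lever pointing down the slope (-x of the deck); 1.571 = closed stop, lever pointing to -y, the eye's hole in line with the fork's holes. Friction holds it where it is left.
- keeper_axis (a point): Point on the keeper's hinge axis (along z) at the keeper's mid thickness; same axes as fork_hole; it lies 62 mm to +y, 24 mm to -x and 11 mm to +z of the fork hole. The post (radius 7 mm) ends 10 mm above it.
- keeper_tab (a point): Middle of the keeper's upright round finger peg (12 mm diameter, 30 mm tall, axis along the deck's normal), 50 mm from the keeper's axis and 18 mm above the keeper's mid thickness. The keeper is a flat bar 85 mm long, 20 mm wide, 6 mm thick. Turns with the keeper.
- keeper (a joint): Keeper angle in rad about the deck's normal, counter-clockwise seen from above: 0 = open, the bar pointing down the slope (-x of the deck); 1.571 = closed stop, the bar pointing to -y beside the pin's knob, 3 mm from it, over the flange's edge, with 3 mm below it to a flange fully home. Friction holds it where it is left.
- pin: Headed steel pin, 0.2 kg. Origin: centre of the flange's underside, z towards the head. Flange 44 mm diameter, z 0 to 5 mm; knob 22 mm diameter, z 5 to 45 mm; shank 14 mm diameter down to z = -66 mm, its last 14 mm tapering to 6 mm. Stands upright in one of the three rack holes, flange on the rack's top.
- rack: Fixed steel rack 180 (x) x 64 (y) x 80 (z) mm, origin at the centre of its underside; three 18 mm holes in its top at x = -56, 0 and 56 mm, holding the pin and two tubes in any order. It stands to the left or to the right of the console.
- tube_a: Glass tube 15 mm diameter with black cap 25 mm diameter, 30 mm tall, hanging in a rack hole. Origin at the centre of the cap's underside, z up. Leave alone.
- tube_b: Same as tube_a. Leave alone.
- tip_box: Blue box with clear lid, 130 x 90 x 95 mm, origin under its centre, on the bench at the other side of the console from the rack. Leave alone.
- spray_bottle: Spray bottle with white trigger head, 72 mm diameter, 198 mm tall, origin under its centre, beyond the console. Leave alone.

How it is judged:
On the way, in this order (a step that is already met when the one before it is completed fails the run):
1. the lever is at its closed stop (value of joint valve above 1.49 rad), for 0.2 s.
2. with the lever closed, the pin is through fork and eye, its flange home on the upper plate (value of joint valve above 1.49 rad and z of pin in the frame of fork_hole between -0.003 and 0.003 m and distance between pin and fork_hole below 0.005 m and angle between the z axis of pin and the z axis of fork_hole, either way round below 0.08 rad), for 0.2 s.
3. the keeper is at its closed stop over the seated flange (all of step 2 and value of joint keeper above 1.45 rad), for 0.2 s.
At the end, for the whole second after the job is handed in: Lever closed (over 1.49 rad); pin at rest, its origin within 5 mm of the fork hole's mouth, 3 mm along the axis, in line within 0.08 rad; keeper closed (over 1.45 rad); tubes, tip box and spray bottle within 30 mm of their starts (all of step 3 and linear speed of pin below 0.02 m/s and distance of each of tube_a, tube_b, tip_box, spray_bottle from where it was at the start of the episode below 0.03 m); the robot touches nothing.
It fails at once if a tube, the tip box or the spray bottle is tipped by more than 0.4 rad or shifted by more than 30 mm (angle between any of tube_a, tube_b, tip_box, spray_bottle's own z axis and vertical above 0.4 rad or distance of any of tube_a, tube_b, tip_box, spray_bottle from where it was at the start of the episode above 0.03 m).
It also fails if it takes over 72 s, if anything falls off the work surface, if the arm or the gripper's body presses on something with over 40 N, if the wrist force passes 120 N, or if a joint passes its speed limit or range.

## Working session

There is one attempt and no reset: what is moved stays moved. The work goes in short steps, each a Python script; the robot and the scene stay as the last script left them, time stands still between calls to the robot, and variables do not carry over. Pictures are saved under pics/ and viewed, at most 10 in all, crops included, and the job is handed in when it is done.

```bash
mkdir -p pics
cat > h.py <<'E'
import numpy as np, cv2
from workcell import manip, kin, cams, monitor
def pts(f):
    """world point per pixel from depth"""
    h,w=f["depth"].shape
    u,v=np.meshgrid(np.arange(w),np.arange(h))
    K=f["mtx"]; k=f["k1"]
    uv=np.stack([u,v],-1).reshape(-1,1,2).astype(np.float64)
    n=cv2.undistortPoints(uv,K,np.array([k,0,0,0,0.])).reshape(h,w,2)
    d=f["depth"]
    c=np.stack([n[...,0]*d,-n[...,1]*d,-d],-1)
    E=f["extrinsics"]; R,t=E[:3,:3],E[:3,3]
    P=(c-t)@R
    P[d==0]=np.nan
    return P
def save(n,im): cv2.imwrite("pics/"+n,cv2.cvtColor(im,cv2.COLOR_RGB2BGR))
E
python3 - <<'E'
from h import *
for n in ["scene","side"]:
    f=cams.grab_frame(n); save(n+"0.png",f["color"]); np.savez(n+"0.npz",**f)
    E=f["extrinsics"]; print(n,-E[:3,:3].T@E[:3,3],f["k1"],f["mtx"].tolist())
    print((f["depth"]>0).mean())
E
```

```text
scene [ 1.04193669 -0.46656979  0.9000318 ] -0.15979139767738654 [[565.1010339311454, 0.0, 321.5370581708183], [0.0, 565.1010339311454, 240.56974097476936], [0.0, 0.0, 1.0]]
0.995869140625
side [0.51365521 0.62580207 0.64759339] -0.09491806060668874 [[454.60994657725695, 0.0, 311.91677844235625], [0.0, 454.60994657725695, 229.80263482543492], [0.0, 0.0, 1.0]]
0.9960872395833333
```

View pics/scene0.png

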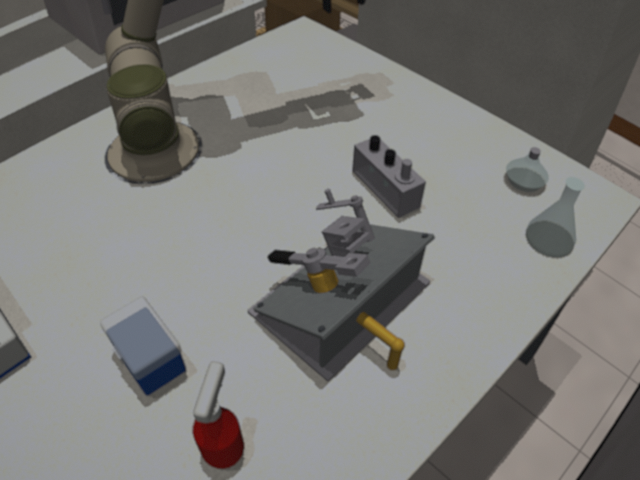

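View pics/side0.png

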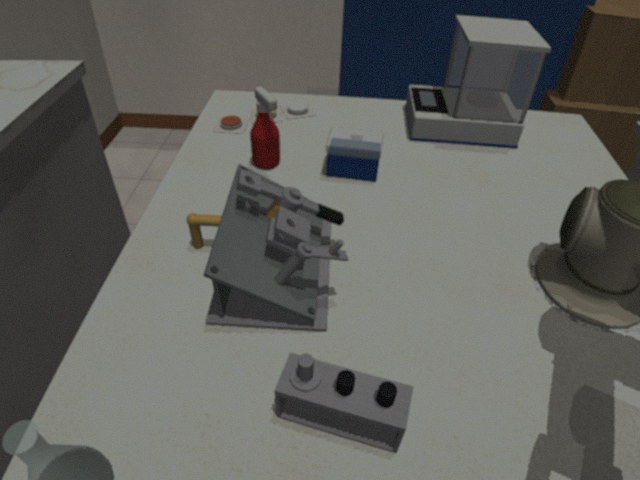

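The scene view shows the console (345,290) with the lever's black sleeve at (282,257), the fork at (345,245), the keeper at (340,200) and the pin (406,172) in the rack hole farthest in x. The side view agrees: fork (290,228), peg (337,243), pin (305,367). Next I'll fit the planes from depth.

```bash
cat > m1.py <<'E'
from h import *
C=[]
for n in ["scene","side"]:
    f=dict(np.load(n+"0.npz")); P=pts(f); f["P"]=P
    P5=cv2.blur(np.nan_to_num(P),(3,3))
    du=P5[2:-2,4:]-P5[2:-2,:-4]; dv=P5[4:,2:-2]-P5[:-4,2:-2]
    N=np.cross(dv,du); N/=np.linalg.norm(N,axis=-1,keepdims=True)+1e-12
    N*=np.sign(N[...,2:]+1e-12)
    Q=P[2:-2,2:-2]
    m=(np.abs(N[...,2]-np.cos(np.pi/6))<.06)&(Q[...,2]>.03)&(Q[...,2]<.2)&(np.hypot(Q[...,0],Q[...,1])>.3)&(np.abs(Q[...,0]-.6)<.4)&(np.abs(Q[...,1])<.4)
    n0=np.median(N[m],0); n0/=np.linalg.norm(n0)
    A=Q[m&((N@n0)>.97)]
    d0=np.median(A@n0); 
    for i in range(5):
        d=A@n0-d0; B=A[np.abs(d)<.006-.0008*i]
        c=B.mean(0); n0=np.linalg.svd(B-c,full_matrices=False)[2][2]; n0*=np.sign(n0[2]); d0=c@n0
    print(n,len(B),"n",n0,"tilt",np.degrees(np.arccos(n0[2])),"yaw",np.degrees(np.arctan2(-n0[1],-n0[0])),"d",d0)
    C.append((n0,d0,P,f))
nn=sum(c[0] for c in C); yaw=np.arctan2(-nn[1],-nn[0])
cy,sy=np.cos(yaw),np.sin(yaw); t=np.pi/6
R=np.array([[cy*np.cos(t),-sy,-cy*np.sin(t)],[sy*np.cos(t),cy,-sy*np.sin(t)],[np.sin(t),0,np.cos(t)]])
def sl(P,d0,a,b):
    q=P.reshape(-1,3)@R; m=(q[:,2]-d0>a)&(q[:,2]-d0<b); w=P.reshape(-1,3)
    m&=(np.abs(w[:,0]-.6)<.35)&(np.abs(w[:,1])<.35); return q[m]
for (n0,d0,P,f),nm in zip(C,["scene","side"]):
    d0=np.median(sl(P,0,-9,9)[:,2]) if 0 else d0
    D=sl(P,d0,-.003,.003); print(nm,"deck x",np.percentile(D[:,0],[1,50,99]),"y",np.percentile(D[:,1],[1,99]))
    for a,b in [(.05,.068),(.071,.078),(.080,.092),(.095,.125)]:
        s=sl(P,d0,a,b); print(a,b,len(s),np.percentile(s,[2,50,98],axis=0)[:,:2].round(3).tolist() if len(s) else 0)
    # rack top
    w=P.reshape(-1,3); w=w[(np.abs(w[:,2]-.08)<.004)&(w[:,1]>.12)&(w[:,0]>.2)&(w[:,0]<.9)&(w[:,1]<.6)]
    print(" rack",len(w),cv2.minAreaRect(w[:,:2].astype(np.float32)))
    w=P.reshape(-1,3); w=w[(w[:,2]>.1)&(w[:,2]<.14)&(w[:,1]>.1)&(w[:,0]>.2)&(w[:,0]<.9)&(w[:,1]<.5)]
    # orthographic deck map of everything
q=[];
img=np.zeros((600,800,3),np.uint8)
cen=np.mean([sl(P,d,-.003,.003).mean(0) for _,d,P,_ in C],0)
for k,(n0,d0,P,f) in enumerate(C):
    s=P.reshape(-1,3)@R; h=s[:,2]-d0; m=(h>-.01)&(h<.14)
    u=((s[:,0]-cen[0]+.15)*1300).astype(int,copy=False) if 0 else None
    m&=(np.abs(s[:,0]-cen[0])<.22)&(np.abs(s[:,1]-cen[1])<.22)
    x=((s[m,0]-cen[0]+.22)*1360).astype(int); y=((.22-(s[m,1]-cen[1]))*900+0).astype(int)
    x=((.22-(s[m,1]-cen[1]))*880+400*k).astype(int); y=((.22-(s[m,0]-cen[0]))*880).astype(int)
    cm=cv2.applyColorMap((np.clip(h[m]/.13,0,1)*255).astype(np.uint8)[:,None],cv2.COLORMAP_JET)[:,0]
    ok=(x>=400*k)&(x<400*k+400)&(y>=0)&(y<600)
    for X,Y,c in zip(x[ok],y[ok],cm[ok]): cv2.circle(img,(X,Y),1,c.tolist(),-1)
cv2.imwrite("pics/map.png",img); print("cen",cen,"yaw",yaw)
E
python3 m1.py
```

```text
scene 4439 n [-0.49946059 -0.01796169  0.86615039] tilt 29.985674518526896 yaw 2.0595937136749933 d -0.24145139791865416
side 4793 n [-0.50320749 -0.01611282  0.8640154 ] tilt 30.22953424449661 yaw 1.8339969404010341 d -0.24312615217688877
scene deck x [0.41107365 0.61243441 0.68862614] y [-0.34821615  0.26597017]
0.05 0.068 6565 [[0.3, -0.366], [0.331, -0.056], [0.704, 0.307]]
0.071 0.078 2777 [[0.28, -0.357], [0.296, -0.034], [0.687, 0.31]]
0.08 0.092 3583 [[0.257, -0.358], [0.273, -0.059], [0.571, 0.32]]
0.095 0.125 5560 [[0.212, -0.357], [0.239, -0.135], [0.447, 0.312]]
 rack 1362 ((0.6609621644020081, 0.35911256074905396), (0.4336131811141968, 0.3722322881221771), 50.660682678222656)
side deck x [0.41546477 0.58437152 0.68656977] y [-0.31524408  0.32120785]
0.05 0.068 8869 [[0.304, -0.344], [0.329, 0.065], [0.687, 0.33]]
0.071 0.078 3977 [[0.285, -0.339], [0.299, 0.066], [0.614, 0.331]]
0.08 0.092 5183 [[0.261, -0.339], [0.277, 0.126], [0.567, 0.333]]
0.095 0.125 8077 [[0.215, -0.345], [0.243, 0.109], [0.479, 0.332]]
 rack 4795 ((0.657687246799469, 0.2805476188659668), (0.4992572069168091, 0.2897217273712158), 15.385414123535156)
cen [ 0.57604542  0.00508261 -0.24165751] yaw 0.033970763150785246
```

View pics/map.png

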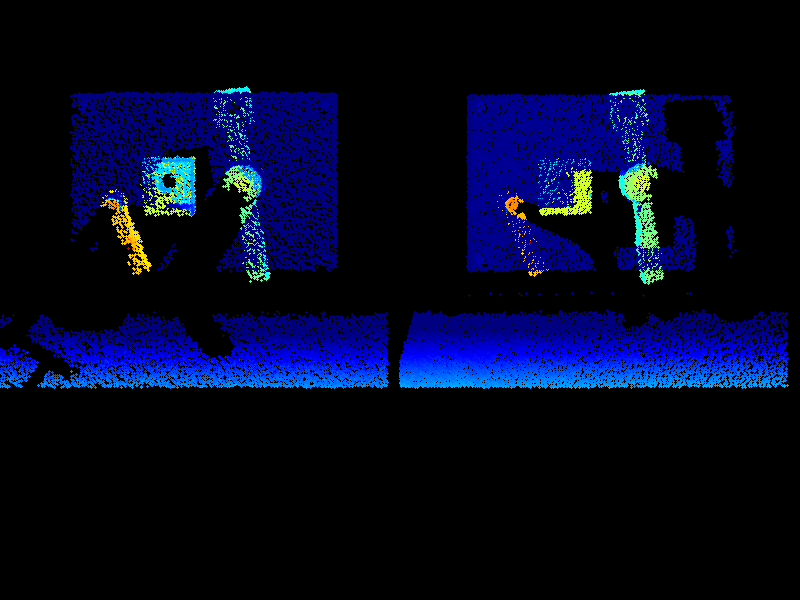

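The deck map shows the upper fork plate with its hole at (168,181). The hub is at (240,182) with the lever running to (260,275), about 0.2 rad open. The keeper runs from (115,200) to (140,272), and the deck outline is clean. Now the exact numbers.

```bash
cat > m2.py <<'E'
import io,contextlib
with contextlib.redirect_stdout(io.StringIO()): 
    exec(open("m1.py").read())
def box(P,d0,a,b,dx,dy):
    s=P.reshape(-1,3)@R; s=s[~np.isnan(s[:,0])]; r=s-[cen[0],cen[1],d0]
    return r[(r[:,2]>a)&(r[:,2]<b)&(r[:,0]>dx[0])&(r[:,0]<dx[1])&(r[:,1]>dy[0])&(r[:,1]<dy[1])]
print("R",R.tolist(),"cen world",R@cen)
for n0,d0,P,f in C:
    D=box(P,d0,-.003,.003,(-.1,.16),(-.2,.2)); r=cv2.minAreaRect(D[:,:2].astype(np.float32)); print("deck d",np.median(D[:,2]),r)
    F=box(P,d0,.070,.079,(-.02,.10),(-.02,.07)); r=cv2.minAreaRect(F[:,:2].astype(np.float32)); print("fork",len(F),r,"h",np.median(F[:,2]),np.percentile(F,[1,99],axis=0)[:,:2].tolist())
    H=box(P,d0,.064,.08,(-.02,.1),(-.09,-.025)); print("hub/stem",len(H),cv2.minEnclosingCircle(H[:,:2].astype(np.float32)))
    H=box(P,d0,.045,.068,(-.1,.15),(-.12,-.025)); 
    L=H[(H[:,0]<.01)]; v=cv2.fitLine(L[:,:2].astype(np.float32),cv2.DIST_HUBER,0,.01,.01).ravel(); print("lever",np.median(L[:,2]),v,np.arctan2(v[1],v[0]),L.min(0))
    K=box(P,d0,.082,.094,(-.1,.09),(.03,.13)); v=cv2.fitLine(K[:,:2].astype(np.float32),cv2.DIST_HUBER,0,.01,.01).ravel(); print("keeper",len(K),v,K.min(0),K.max(0))
    K=box(P,d0,.100,.135,(-.1,.09),(.03,.13)); print("peg",len(K), np.median(K,0) if len(K) else 0,cv2.minEnclosingCircle(K[:,:2].astype(np.float32)) if len(K) else 0)
    w=P.reshape(-1,3)
    w=w[(np.abs(w[:,2]-.08)<.004)&(w[:,1]>.18)&(w[:,1]<.35)&(w[:,0]>.35)&(w[:,0]<.75)]
    print(" rack",len(w),cv2.minAreaRect(w[:,:2].astype(np.float32)))
    w=P.reshape(-1,3); w=w[(w[:,2]>.095)&(w[:,2]<.15)&(w[:,1]>.18)&(w[:,1]<.38)&(w[:,0]>.35)&(w[:,0]<.75)].astype(np.float32)
    _,lab,c=cv2.kmeans(w[:,:2].copy(),3,None,(3,50,1e-5),10,cv2.KMEANS_PP_CENTERS)
    for i in range(3):
        k=w[lab.ravel()==i]; zt=np.percentile(k[:,2],95); print("   ",len(k),"ztop",zt,"topmean",k[k[:,2]>zt-.004].mean(0))
np.savez("st.npz",R=R,cen=cen)
E
python3 m2.py
```

```text
R [[0.865525749659331, -0.033964229745483146, -0.49971152455636736], [0.029413885779559487, 0.9994230491127348, -0.01698211487274157], [0.49999999999999994, 0.0, 0.8660254037844387]] cen world [0.61916856 0.02612727 0.07874117]
deck d -0.0002122280211722949 ((0.012384667992591858, -0.01145036518573761), (0.20516155660152435, 0.30349794030189514), 0.04380892962217331)
fork 492 ((0.01032128557562828, 0.029480397701263428), (0.06078840047121048, 0.06032409891486168), 0.4278736710548401) h 0.07377791784180815 [[-0.019541408358430993, -0.0002916247308221002], [0.039661205158347944, 0.056927751141868495]]
hub/stem 249 ((0.01408507488667965, -0.056048665195703506), 0.022577734664082527)
lever 0.06081032250973693 [ 0.9888099   0.14918126 -0.050914   -0.07397664] 0.14974022 [-0.09984833 -0.08591605  0.04523891]
keeper 324 [ 0.93189657  0.36272413 -0.03771153  0.07477926] [-0.09104666  0.04895152  0.08210536] [0.0047742  0.1050152  0.09395534]
peg 62 [-0.05488985  0.06970558  0.11003781] ((-0.056784503161907196, 0.07044104486703873), 0.007384574972093105)
 rack 1068 ((0.4889393448829651, 0.307
[... 720 characters left out ...]
512875557)
lever 0.06259578890846601 [ 0.98926836  0.1461098  -0.0511777  -0.0534989 ] 0.14663473 [-0.09972761 -0.0787812   0.04518041]
keeper 501 [ 0.9153943   0.40255836 -0.04505855  0.08526896] [-0.09250807  0.05281256  0.08353547] [0.00189509 0.10832664 0.09385604]
peg 95 [-0.05623187  0.07848696  0.11326852] ((-0.058358173817396164, 0.07596509903669357), 0.0064687952399253845)
 rack 4070 ((0.4870756268501282, 0.31160062551498413), (0.06699670851230621, 0.179850772023201), 77.1540298461914)
    349 ztop 0.110903956 topmean [0.43319294 0.32441318 0.1093968 ]
    344 ztop 0.1259778 topmean [0.5420546  0.3003557  0.12456553]
    329 ztop 0.11092905 topmean [0.4875191  0.31231892 0.10923507]
```

```bash
cat >> h.py <<'E'
S=np.load("st.npz"); R=S["R"]; 
try: Hh=np.load("hole.npy")
except Exception: Hh=np.array([S["cen"][0]+.0138,S["cen"][1]+.0300,-.1675])
def W(x,y,z): return R@(Hh+[x,y,z])          # deck coords relative to fork hole -> world
def tool(a):                                   # tool along -deck z, its y axis at angle a in the deck plane
    y=R@[np.cos(a),np.sin(a),0]; z=-R[:,2]; return np.stack([np.cross(y,z),y,z],1)
def down(a):
    y=np.array([np.cos(a),np.sin(a),0]); z=np.array([0,0,-1.]); return np.stack([np.cross(y,z),y,z],1)
def lev(q,r=.085,h=-.032,off=0.):              # tool pose straddling the lever; off = tangential lead
    p=np.array([0,-.085])+r*np.array([-np.cos(q),-np.sin(q)])+off*np.array([np.sin(q),-np.cos(q)])
    return W(p[0],p[1],h)
def keep(q,r=.050,off=-.015,h=.020):
    p=np.array([-.024,.062])+r*np.array([-np.cos(q),-np.sin(q)])+off*np.array([np.sin(q),-np.cos(q)])
    return W(p[0],p[1],h)
E
python3 - <<'E'
from h import *
print("hole",W(0,0,0))
for n in ["scene","side"]:
    f=dict(np.load(n+"0.npz")); P=pts(f); c=f["color"].astype(int)
    m=(c[...,0]>c[...,1]+60)&(c[...,0]>c[...,2]+60)&(P[...,2]>.02)&(P[...,0]<1.1); print("bottle",np.nanmedian(P[m],0))
    m=(c[...,2]>c[...,0]+35)&(P[...,2]>.02)&(P[...,2]<.12)&(P[...,0]<1)&(P[...,0]>.2); print("box",np.nanmedian(P[m],0))
def t(n,p,o):
    q=kin.inverse_kinematics(p,o); print(n,None if q is None else np.round(q,2))
for s in (0,np.pi):
    for q in (.15,.8,1.57): t(f"lev{q}",lev(q),tool(q-np.pi/2+s))
    for q in (.38,1,1.57): t(f"keep{q}",keep(q),tool(q+s))
    t("pin",np.array([.543,.2976,.088]),down(np.radians(77.6)+s))
    for a in (0,np.pi/2): t(f"ins{a}",W(0,0,.05),tool(a+s))
print(monitor.read_clock())
E
```

```text
hole [0.59303652 0.05525652 0.14986345]
bottle [ 0.72571117 -0.34951757  0.10756833]
box [ 0.54973774 -0.33967944  0.04211427]
bottle [ 0.71067917 -0.31285705  0.10444624]
box [ 0.47392776 -0.2898958   0.04611149]
lev0.15 [-0.4   0.43  1.92  0.63  0.37  0.44]
lev0.8 [-0.48  0.45  1.83  0.58  0.47 -0.21]
lev1.57 [-0.47  0.47  1.65  0.44  0.6  -0.82]
keep0.38 [-0.03  0.32  1.9   0.08  0.4  -0.51]
keep1 [-0.1   0.32  1.88  0.16  0.43 -1.27]
keep1.57 [-0.13  0.32  1.81  0.18  0.49 -1.87]
pin [ 0.31  0.64  1.31 -0.    1.2  -1.04]
ins0 [-0.15  0.28  1.7   0.16  0.65 -0.29]
ins1.5707963267948966 [-0.15  0.28  1.7   0.16  0.65 -1.86]
lev0.15 [-0.4   0.43  1.92  0.63  0.37 -2.7 ]
lev0.8 None
lev1.57 [-0.47  0.47  1.65  0.44  0.6   2.32]
keep0.38 [-0.03  0.32  1.9   0.08  0.4   2.63]
keep1 [-0.1   0.32  1.88  0.16  0.43  1.88]
keep1.57 [-0.13  0.32  1.81  0.18  0.49  1.27]
pin [ 0.31  0.64  1.31 -0.    1.2   2.1 ]
ins0 [-0.15  0.28  1.7   0.16  0.65  2.85]
ins1.5707963267948966 [-0.15  0.28  1.7   0.16  0.65  1.28]
0.1
```

Run:
```python
from h import *
q0=.15
manip.command_gripper(.046,20)
manip.move_to(lev(q0,h=.045),tool(q0-np.pi/2))
hit=manip.move_l(lev(q0),speed=.12,max_force=12); print("down hit",hit,monitor.read_contact_force())
if not hit:
    for q in np.linspace(q0,1.571,8):
        h=manip.move_l(lev(q,off=.009),tool(q-np.pi/2),speed=.12,max_force=40)
        if h: print("stop at",q,monitor.read_contact_force()); break
    h=manip.move_l(lev(1.571,off=.03),speed=.04,max_force=20); print("stop",h,monitor.read_contact_force(),(R.T@monitor.read_position()-Hh))
    manip.move_l(lev(1.571,off=.0),speed=.06)
    manip.move_l(lev(1.571,h=.06),speed=.15)
    # look square at the fork from above
    manip.move_to(W(-.0,0,.16),tool(0))
    for n in ["wrist","scene"]:
        f=cams.grab_frame(n); save(n+"1.png",f["color"]); np.savez(n+"1.npz",**f)
print(monitor.read_clock())
```

```text
down hit False [ 0.14296858  0.51003642 -1.20507395]
stop True [ 0.25644681  0.00304366 -0.77050195] [ 0.01059278 -0.1696622  -0.03264118]
9.0917
```

View pics/wrist1.png

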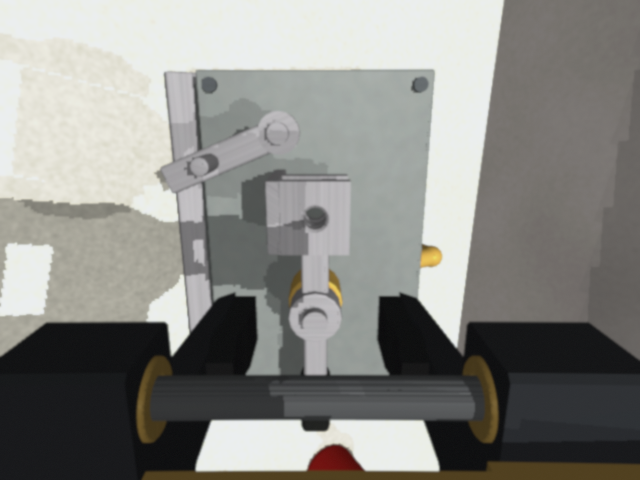

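The wrist view shows the lever pointing along -y with its tail in the fork. The hole is at (316,217), the stem at (315,320), the keeper post at (278,132) and the peg at (200,166). I'll refine the hole position by casting a ray onto the plate plane.

Run:
```python
from h import *
f=dict(np.load("wrist1.npz")); P=pts(f); c=f["color"]
D=P@R-Hh
pl=D[190:245,275:300].reshape(-1,3); print("plate z rel",np.nanmedian(pl[:,2]), "wrist cam tilt",np.nanmedian(D[190:200,275:300,2]),np.nanmedian(D[235:245,275:300,2]))
E=f["extrinsics"]; o=-E[:3,:3].T@E[:3,3]
def ray(u,v,z):
    n=cv2.undistortPoints(np.array([[[u,v]]],float),f["mtx"],np.array([f["k1"],0,0,0,0.])).ravel()
    d=E[:3,:3].T@np.array([n[0],-n[1],-1]); od=R.T@o-Hh; dd=R.T@d; s=(z-od[2])/dd[2]; return (od+s*dd)
g=cv2.cvtColor(c,cv2.COLOR_RGB2GRAY)
roi=g[195:240,290:342]; m=(roi<np.median(roi)*.72).astype(np.uint8)
n,l,s,ce=cv2.connectedComponentsWithStats(m); 
for i in range(1,n):
    if s[i,4]>60:
        ct=cv2.findContours((l==i).astype(np.uint8),0,1)[0][0]; (x,y),r=cv2.minEnclosingCircle(ct); print(s[i],x+290,y+195,r,ray(x+290,y+195,0.)); 
        print(" edge",[ray(x+290+a,y+195,0)[1] for a in(-r,r)])
# plate outline at plate height
m=(np.abs(D[...,2]-np.nanmedian(pl[:,2]))<.004)&(np.abs(D[...,0])<.05)&(np.abs(D[...,1])<.045)
print("plate",np.percentile(D[m],[.5,99.5],axis=0)[:,:2].round(4).tolist())
for nm,(u,v,z) in dict(stem=(314,320,.001),post=(278,131,.021),peg=(200,166,.044)).items(): print(nm,ray(u,v,z),P[v,u]@R-Hh)
save("crop1.png",cv2.resize(c[100:350,140:380],None,fx=2.3,fy=2.3,interpolation=cv2.INTER_CUBIC))
```

```text
plate z rel 0.00034731168537688317 wrist cam tilt 0.00040896188237632414 0.00032211907158341546
[  0  12  37  24 530] 308.0 220.0 18.973764419555664 [-0.00572674 -0.00068211  0.        ]
 edge [np.float64(-0.0006713321135168593), np.float64(-0.000694953608245924)]
plate [[-0.0369, -0.0272], [0.0243, 0.0282]]
stem [-0.00152433 -0.08191379  0.001     ] [-1.53419731e-03 -8.24387163e-02 -3.54494973e-05]
post [-0.02428187  0.0636636   0.021     ] [-0.0241409   0.06371     0.02255956]
peg [-0.07035423  0.04367571  0.044     ] [-0.07041648  0.04365104  0.04377363]
```

View pics/crop1.png

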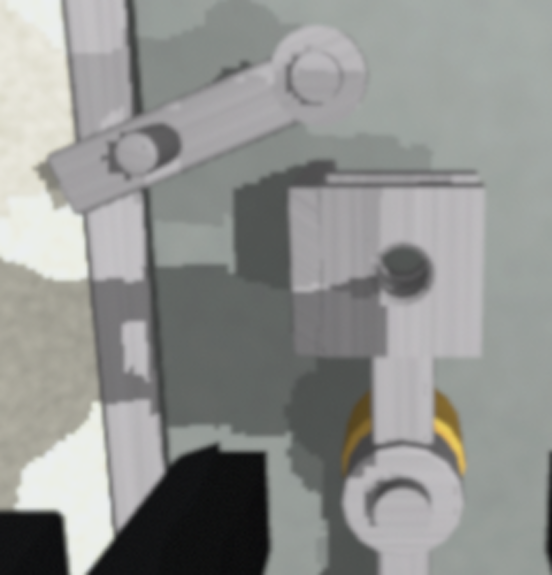

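The crop shows the hole centred at crop (405,271), which is full-frame (316.1,217.8). That puts it about (-0.3, +1.0) mm from my estimate, averaged with the plate edges. Next: look at the pin from above and grasp it.

Run:
```python
from h import *
np.save("hole.npy",Hh+np.array([-.0003,.0010,.0003]))
O=down(np.radians(77.6))
p0=np.array([.543,.2976])
manip.command_gripper(.06,40)
manip.move_to(np.r_[p0,.26],O)
manip.sleep(.2)
f=cams.grab_frame("wrist"); save("wrist2.png",f["color"]); np.savez("wrist2.npz",**f)
P=pts(f); w=P.reshape(-1,3)
k=w[(np.abs(w[:,2]-.125)<.003)&(np.hypot(*(w[:,:2]-p0).T)<.03)]
c,r=cv2.minEnclosingCircle(k[:,:2].astype(np.float32)); print(len(k),c,r,k.mean(0))
fl=w[(np.abs(w[:,2]-.085)<.002)&(np.hypot(*(w[:,:2]-p0).T)<.035)]; print("flange",cv2.minEnclosingCircle(fl[:,:2].astype(np.float32)))
if len(k)>50 and .009<r<.014:
    manip.move_l(np.r_[c,.14],speed=.25)
    h=manip.move_l(np.r_[c,.090],speed=.06,max_force=10); print("hit",h)
    if not h:
        manip.command_gripper(.0,45); print("open",monitor.read_opening(),monitor.read_finger_force())
        manip.move_l(np.r_[c,.090+.10],speed=.15); print("open",monitor.read_opening(),monitor.read_contact_force())
print(monitor.read_clock())
```

```text
741 (0.5435874462127686, 0.2980055510997772) 0.010913103818893433 [0.54322709 0.29814033 0.12543311]
flange ((0.5479031801223755, 0.30049386620521545), 0.026675689965486526)
hit False
open 0.020913827407150115 44.999937526881695
open 0.021022746174683637 [-0.75088741 -0.37836808 -3.27081942]
13.8417
```

Run:
```python
from h import *
p=monitor.read_position()
manip.move_l(np.r_[p[:2],.31],speed=.25)
manip.move_to(W(0,0,.19),tool(0))
manip.move_l(W(0,0,.095),speed=.15)
f=cams.grab_frame("wrist"); save("wrist3.png",f["color"][100:400,140:500])
f=cams.grab_frame("side"); save("side3.png",cv2.resize(f["color"][100:340,160:420],None,fx=2.2,fy=2.2))
print(monitor.read_clock(),monitor.read_opening())
```

```text
16.3417 0.021122125889941338
```

View pics/wrist3.png

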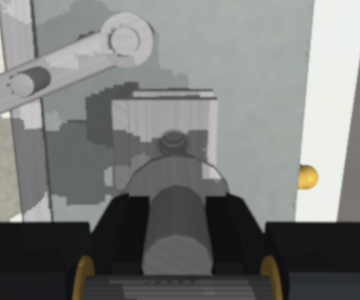

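View pics/side3.png

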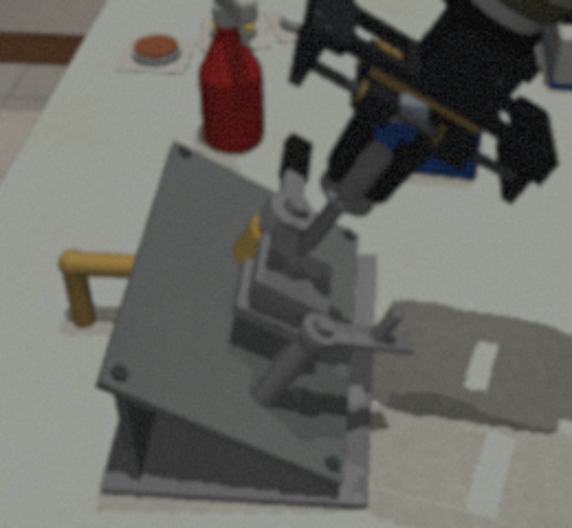

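The wrist view has the pin axis at crop u≈179 and the hole at u≈174, row 143. The side view shows the tip just above the plate, near the hole. I'll check the wrist calibration bias by projecting known in-hand points before inserting.

Run:
```python
from h import *
f=cams.grab_frame("wrist"); np.savez("wrist3.npz",**f)
E=f["extrinsics"]
def proj(p):
    c=E[:3,:3]@p+E[:3,3]; x,y=c[0]/-c[2],-c[1]/-c[2]; s=1+f["k1"]*(x*x+y*y); return f["mtx"][:2,:2]@[x*s,y*s]+f["mtx"][:2,2]
T=monitor.read_position(); O=monitor.read_orientation()
print("cmd err",R.T@T-Hh)
for n,z in dict(flange=.0,flangetop=.005,knobtop=.045,tip=-.066).items(): print(n,proj(T-O[:,2]*(z-.010)))
print("flange edges",proj(T+O[:,2]*.005+O[:,1]*.022),proj(T+O[:,2]*.005-O[:,1]*.022))
print("hole",proj(W(0,0,0)), proj(W(.001,0,0)),proj(W(0,.001,0)))
g=cv2.cvtColor(f["color"],cv2.COLOR_RGB2GRAY)
P=pts(f); D=P@R-Hh
m=(np.abs(D[...,2]-.090)<.003)&(np.abs(D[...,0])<.04)&(np.abs(D[...,1])<.04); k=D[m]; print("flange pts",len(k),k[:,0].min(),k[:,0].max(),k[:,1].max())
m=(np.abs(D[...,2]-.130)<.003)&(np.abs(D[...,0])<.012)&(np.abs(D[...,1])<.04); k=D[m]; print("knobtop",len(k),cv2.minEnclosingCircle(k[:,:2].astype(np.float32)) if len(k) else 0)
```

```text
cmd err [5.52070005e-04 7.52729767e-05 9.58608654e-02]
flange [313.50086261 305.46273944]
flangetop [313.40369623 310.92637752]
knobtop [312.35745266 369.67329116]
tip [314.40668695 254.46442016]
flange edges [369.65920768 310.89180085] [257.13675958 311.03416755]
hole [313.39422238 244.2256212 ] [315.06605936 244.22348421] [313.38898508 242.62280952]
flange pts 3176 -0.01933495477480285 0.022481826034981722 0.023026838749787913
knobtop 2777 ((-8.81170853972435e-06, 0.003068335587158799), 0.013275145553052425)
```

```bash
cat >> h.py <<'E'
def st(): return (R.T@monitor.read_position()-Hh).round(4), (R.T@monitor.read_contact_force()).round(1), round(monitor.read_opening(),4)
E
python3 - <<'E'
from h import *
x,y=-.0017,-.0004
manip.move_l(W(x,y,.090),speed=.05); print(st())
for h in (.070,.056,.040,.025,.012):
    s=manip.move_l(W(x,y,h),speed=.05,max_force=15); print(h,s,st())
    if s: break
print(monitor.read_clock())
E
```

```text
(array([-0.0019, -0.0004,  0.0899]), array([-0.8,  0.7, -1.9]), 0.021)
0.07 False (array([-0.0018, -0.0004,  0.0698]), array([-1.1, -0.3, -2. ]), 0.0207)
0.056 False (array([-0.0019, -0.0004,  0.0557]), array([-1.5,  0.3, -2.4]), 0.021)
0.04 False (array([-0.0018, -0.0004,  0.0397]), array([-2. , -0.4, -1.6]), 0.0205)
0.025 False (array([-0.0019, -0.0004,  0.0247]), array([-1.2,  0.6, -2.1]), 0.0208)
0.012 False (array([-0.0019, -0.0004,  0.0117]), array([-1. ,  0.2, -2.2]), 0.0207)
18.9583
```

Run:
```python
from h import *
s=manip.move_l(W(-.0017,-.0004,.004),speed=.02,max_force=12); print(s,st())
p=R.T@monitor.read_position()-Hh
manip.command_gripper(.05)
manip.move_l(R@(Hh+p+[0,0,.09]),speed=.15)
manip.move_to(W(0,0,.16),tool(0))
manip.sleep(.2)
f=cams.grab_frame("wrist"); P=pts(f); D=P@R-Hh
save("wrist4.png",f["color"][80:400,120:520])
m=(D[...,2]>.036)&(np.hypot(D[...,0],D[...,1])<.025); print("knob top",np.nanmedian(D[m],0),m.sum(),cv2.minEnclosingCircle(D[m][:,:2].astype(np.float32)))
m=(D[...,2]>.002)&(D[...,2]<.009)&(np.hypot(D[...,0],D[...,1])<.03); print("flange",np.nanmedian(D[m],0),cv2.minEnclosingCircle(D[m][:,:2].astype(np.float32)))
print(monitor.read_clock())
```

```text
True (array([-0.0014, -0.0004,  0.0102]), array([-0.1, -0.1,  4.6]), 0.0207)
knob top [-0.00099858  0.01796093  0.24016353] 6240 ((-0.0029186056926846504, 0.005789674818515778), 0.024161431938409805)
flange [-0.00193012  0.00762423  0.00508024] ((0.0006907383212819695, 0.002027922309935093), 0.027048438787460327)
21.175
```

View pics/wrist4.png

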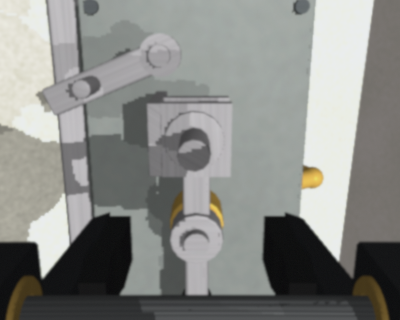

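The wrist view shows the pin's knob at (195,150) with its flange flat on the upper plate. Flange depth reads 5 mm, so it is home. The keeper is still open, with its peg at (84,90). Now I'll swing it.

Run:
```python
from h import *
manip.command_gripper(0.,20)
q0=.36
manip.move_to(keep(q0,off=-.032,h=.075),tool(q0))
s=manip.move_l(keep(q0,off=-.032,h=.021),speed=.12,max_force=10); print("down",s,st())
if not s:
    for q in np.linspace(q0,1.571,9):
        s=manip.move_l(keep(q,off=-.018,h=.021),tool(q),speed=.10,max_force=25)
        if s: print("stop",q,st()); break
    if not s:
        s=manip.move_l(keep(1.571,off=-.003,h=.021),speed=.03,max_force=12); print("end",s,st())
        manip.move_l(keep(1.571,off=-.03,h=.021),speed=.1)
        manip.move_l(keep(1.571,off=-.03,h=.11),speed=.15)
        manip.move_to(W(0,0,.17),tool(0)); manip.sleep(.2)
        f=cams.grab_frame("wrist"); save("wrist5.png",f["color"][80:400,120:520])
        P=pts(f); D=P@R-Hh; print("flange z",np.nanmedian(D[...,2][(np.hypot(D[...,0]-.010,D[...,1])<.012)&(np.abs(D[...,2])<.02)]))
print(monitor.read_clock())
```

```text
down False (array([-0.0813,  0.074 ,  0.0215]), array([ 0.2, -0.2,  0.4]), 0.0003)
end True (array([-0.0411,  0.0123,  0.0206]), array([-0.3, -0.7,  0. ]), 0.0006)
flange z 0.005095387111841002
28.8667
```

```bash
ls pics/
```

```text
crop1.png
map.png
scene0.png
scene1.png
side0.png
side3.png
wrist1.png
wrist2.png
wrist3.png
wrist4.png
wrist5.png
```

View pics/wrist5.png

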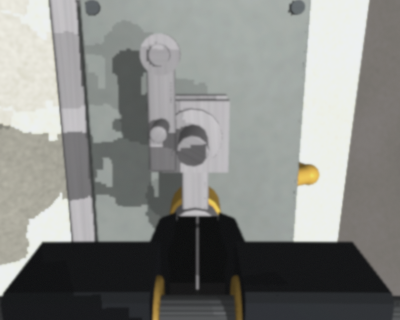

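The wrist view shows the keeper bar running straight along -y from the post (160,54), with its peg at (159,131), beside the knob and over the flange. I'll check its angle numerically, then hand in.

Run:
```python
from h import *
f=cams.grab_frame("wrist"); P=pts(f); D=(P@R-Hh).reshape(-1,3)
k=D[(np.abs(D[:,2]-.014)<.003)&(np.abs(D[:,0]+.024)<.025)&(D[:,1]<.045)&(D[:,1]>-.03)]
v=cv2.fitLine(k[:,:2].astype(np.float32),cv2.DIST_HUBER,0,.01,.01).ravel(); v[:2]*=-np.sign(v[1]); a=np.arctan2(-v[1],-v[0]); print(len(k),v,"keeper",a)
l=D[(np.abs(D[:,2]+.013)<.004)&(np.abs(D[:,0])<.02)&(D[:,1]<-.03)&(D[:,1]>-.064)]
v=cv2.fitLine(l[:,:2].astype(np.float32),cv2.DIST_HUBER,0,.01,.01).ravel(); print(len(l),"tail slope",v[0]/v[1])
print(st())
if a>1.5: print(manip.sign_off(),monitor.read_clock())
```

```text
2182 [ 0.00646535 -0.9999791  -0.02421918  0.01272978] keeper 1.5772617
920 tail slope -0.030882234
(array([-0.    ,  0.    ,  0.1699]), array([ 0.2, -0.6,  0.5]), 0.0001)
the job is handed in; nothing more can be done
the job is handed in; nothing more can be done
```

I handed the job in at about 29 s of the allowed 72 s. The lever is at its closed stop, the pin is seated with its flange home on the upper fork plate, and the keeper is closed over the flange (measured 1.577 rad); no verdict came back on handing in, and I didn't re-measure the tubes, box or bottle, though no move was aimed at them.

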